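# Roll a printer roller until its thumbscrew points up, then lay it in its stand

## Robot

A 6-joint arm with a two-finger parallel gripper is mounted at the origin on a cart in front of the work surface, level with it; the furniture and walls round the work are solid. World frame = base frame: x ahead of the robot, y to its left, z up, the work surface at z = 0. Lengths are in m, angles in rad, forces in N, time in s.
With the tool pointing down it reaches from about 0.4 to 0.825 m from the base axis. Payload 7 kg.
Tool frame: the origin (TCP) lies at the very end of the fingers, on their centre line; the grasp point (between the pads) lies 19 mm behind it (grip_depth is the distance from the TCP to the grasp point, in m); z points along the fingers, y is the direction in which the jaws open and shut (so a half turn about z gives the same grasp; the last joint's range is limited). The gripper opens to 88 mm and grips with 3 to 60 N. Pads are 19 mm wide; open, the fingers measure 130 mm over their backs; the gripper's body (78 mm by 193 mm) begins 47 mm behind the grasp point.
Start: joints at [-0.956, 0.359, 0.012, 0, -1.224, -0.288], TCP at [0.217, -0.639, 0.227] pointing down, gripper open.
Joint ranges: [-3.07, 3.07], [-1.43, 2.12], [-1.02, 1.25], [-3.03, 1.67], [-3.05, -0], [-3.03, 3.03]. Speed limits (rad/s): [2.39, 2.39, 3.01, 3.14, 3.14, 3.14].

## Interface

Orientations are given as [roll, pitch, yaw] about the fixed x, y, z axes, in that order (R = Rz(yaw) Ry(pitch) Rx(roll)).
In Python, from station import get_state, grab_frame, get_calibration, job_done, grip_depth gives the robot as it stands. The module is installed in compiled form; this text tells all that it offers.
- The arm moves only by the shell command python3 -m crank 'ROWS' [FORCE]. ROWS is JSON, a list of rows, each an object with "turn": the turn, a rotation vector about the tool's x, y, z each as a share of 2 pi rad, from -1 to 1, a list of three; "slide": the shift along the tool's x, y, z each as a share of 0.5 m, from -1 to 1, a list of three; "fingers": the opening, from -1 (shut) to 1 (fully open). A call has 1 to 5 rows; each row is the pose to reach, as a shift and turn from the pose commanded when the call began, along the tool's axes at that moment, turning the shorter way round; what a row does not reach only later rows make up. A row lasts 1/12 s, in which the tool goes at most 41.7 mm and 7.16 degrees, less where a joint would pass 70% of its speed; a pose out of reach is approached as far as the arm can. A call with a number of a shift or a turn outside -1 to 1 is refused whole. A call with a gripper value outside its range is refused whole. The fingers move at their own pace and stop on an object; FORCE is the grip in N (left out, the last holds). Time passes only in rows, so rows that repeat a pose let the fingers close. It gives the time, the measured TCP pose, the force and the opening at its end, in the units of the state.
- get_state(): the state, without advancing time (a new reading comes with each control period).
- grab_frame(name): name is "side" or "top" or "wrist"; returns the picture (480x640x3 uint8, red, green, blue); there is no depth.
- get_calibration(name): a dict with "K" (3x3 intrinsics, pixels), "pose" (4x4, takes a point from camera to world coordinates). Camera axes: x right, y up, looking along -z (the intrinsics and any distortion apply to the point x, -y, -z); pixel columns grow to the right and rows downward; lengths in m; the calibration is good to about 2 mm. A picture is of the moment at which its call begins: read the wrist's pose just before it. get_calibration takes no time and is no camera call; for the wrist camera it gives the pose at the moment of the call.
- job_done(): hands the job in, once; it reports no verdict.
The state is a dict: "t": time; "q": joint angles; "qd": joint speeds; "joint_efforts": joint torques, N m; "eef_pos": TCP position; "ee_rot": TCP orientation; "force": force on the tool from outside, world axes, zero at the start; "moment": the same for the moment, N m; "width": finger opening in m.
Only numpy, scipy, OpenCV 4.12 (cv2) and the standard library are available. Lean on these libraries where they do the work, as an engineer would, in place of code of your own. Each camera call takes 0.05 s, during which the arm holds its last target.

## Task

The rubber roller on the worktop has to go into its two-saddle service stand with the thumbscrew on its end collar pointing straight up, so that the screw can be reached. Turn the roller by rolling it along the worktop, without lifting it, until the thumbscrew points straight up; then pick it up as it is and lay it down in the stand, shaft in both saddles, thumbscrew still up, and let go. Leave the other things on the worktop where they are.

Things in the scene. Friction and masses are not known exactly. Their poses are not given: they have to be found in the camera images.
- roller_center (a point): Centre of the platen roller lying on the worktop, on its axis, 24 mm up: grey rubber sleeve 48 mm across, 100 mm long, on a steel shaft 18 mm across, 172 mm long; 0.25 to 0.4 kg, evenly balanced. Grip it across the sleeve. x runs along the shaft to the collar end; y, z turn with it. It rolls without slipping (24 mm of travel per radian) and stays where it is left.
- thumbscrew (a point): Outer end of the black thumbscrew head that stands out sideways from the collar, 23 mm from the shaft's axis (it clears the worktop in rolling). z points outwards along the screw, so it is vertical when the screw points straight up; x runs along the shaft, outwards at the collar end. At the start it points sideways or down.
- collar: Aluminium set collar, 27 mm across and 13 mm wide, clamped tight on one end of the shaft, which carries the thumbscrew and turns with the roller. Origin on the shaft's axis, 77 mm from the roller's centre; same axes as the thumbscrew.
- seat (a point): Where the roller's centre lies once seated in the stand: midway between the saddles on the seated shaft's axis, 44 mm above the worktop. x runs from saddle to saddle, z up. The shaft rests in both saddles between sleeve and shaft ends, with 7 mm of play lengthways either way; the collar may be at either end of the stand.
- stand: The fixed service stand: grey base plate 150 x 76 x 10 mm (long side along x) and two upright aluminium saddles 6 mm thick at x = +60 and -60 mm, each an open V with 45 degree flanks, its mouth 59 mm wide, its tips 61 mm above the worktop. Origin under the middle of the base plate.
- label_mid (a point): Centre of a paper label roll 58 mm in diameter, 35 mm high, standing on its end; a bystander.
- tape_mid (a point): Centre of a brown tape roll 91 mm in diameter, 48 mm high, lying flat; a bystander.
- cup_mid (a point): Centre of a white dosing cup 67 mm in diameter, 68 mm high, standing; a bystander.
- eraser_mid (a point): Centre of an eraser 19 x 36 x 13 mm lying flat; a bystander.

How it is judged:
By the outcome, as a careful person would: the job done as asked, in the order asked, and still so for the second after the job is handed in, with the robot touching nothing.
It also fails if it takes over 72 s, if anything falls off the work surface, if the arm or the gripper's body presses on something with over 40 N, if the wrist force passes 120 N, or if a joint passes its speed limit or range.

## Working session

There is one attempt and no reset: what is moved stays moved. The work goes in short steps, Python scripts to look and compute and a shell command to move; the robot and the scene stay as the last step left them, time stands still between calls to the robot, and variables do not carry over. Pictures are saved under pics/ and viewed, and the job is handed in when it is done.

```bash
mkdir -p pics
python3 - <<'E'
from station import *
import cv2
for n in ("top","side"):
    f=grab_frame(n); cv2.imwrite(f"pics/{n}0.png",f[:,:,::-1])
    c=get_calibration(n); print(n,c)
s=get_state(); print(s, grip_depth)
E
```

```text
top {'K': array([[612.07912746,   0.        , 305.70111594],
       [  0.        , 612.07912746, 233.32015547],
       [  0.        ,   0.        ,   1.        ]]), 'pose': array([[ 0.01424475,  0.99758816, -0.06793336,  0.43599839],
       [-0.99985656,  0.01483382,  0.00817464,  0.00343437],
       [ 0.00916263,  0.06780717,  0.99765637,  1.71329541],
       [ 0.        ,  0.        ,  0.        ,  1.        ]])}
side {'K': array([[502.83651   ,   0.        , 321.49685414],
       [  0.        , 502.83651   , 236.68792244],
       [  0.        ,   0.        ,   1.        ]]), 'pose': array([[-0.99336667,  0.0619218 , -0.09689353,  0.38895084],
       [-0.11481207, -0.58093644,  0.8058108 ,  1.05071382],
       [-0.00639173,  0.81159013,  0.58419227,  0.84023949],
       [ 0.        ,  0.        ,  0.        ,  1.        ]])}
{'t': 0.1, 'q': array([-9.55922113e-01,  3.59318290e-01,  1.11849605e-02, -3.39195371e-04,
       -1.22410083e+00, -2.88105646e-01]), 'qd': array([-0.00076456, -0.00183895,  0.00216943,  0.00201764,  0.00084799,
        0.00150069]), 'joint_efforts': array([ 5.68022206e-04, -5.84162271e+01,  2.93749756e+01,  7.01553047e+00,
        1.01895348e-02, -8.87190754e-05]), 'eef_pos': array([ 0.21651916, -0.638881  ,  0.2257239 ]), 'ee_rot': array([ 3.14012347e+00, -1.02839656e-04, -2.81493949e+00]), 'force': array([ 0.20339777, -0.14602004, -0.19268294]), 'moment': array([-0.00158346, -0.0513146 , -0.03832924]), 'width': 0.08732882034150771} 0.0188
```

View pics/top0.png

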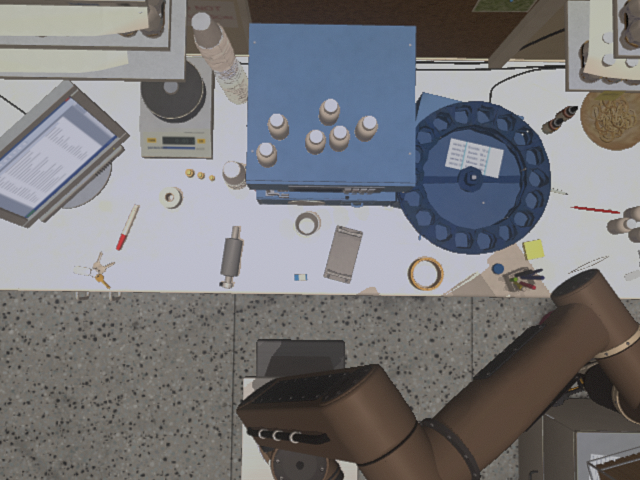

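View pics/side0.png

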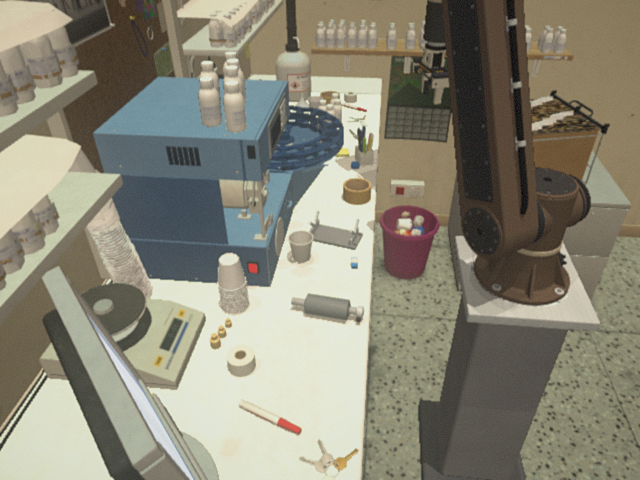

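The top view shows the roller at about (232,258), the stand at (344,253), the cup at (308,223) and the eraser at (300,277). I'll enlarge crops next.

Run:
```python
import cv2
a=cv2.imread("pics/top0.png"); b=cv2.imread("pics/side0.png")
cv2.imwrite("pics/c1.png",cv2.resize(a[215:295,205:285],None,fx=7,fy=7,interpolation=cv2.INTER_CUBIC))
cv2.imwrite("pics/c2.png",cv2.resize(a[205:295,285:375],None,fx=6,fy=6,interpolation=cv2.INTER_CUBIC))
cv2.imwrite("pics/c3.png",cv2.resize(b[200:335,280:375],None,fx=4.4,fy=4.4,interpolation=cv2.INTER_CUBIC))
cv2.imwrite("pics/c4.png",cv2.resize(b[280:330,285:375],None,fx=8,fy=8,interpolation=cv2.INTER_CUBIC))
```

```text
(no output)
```

View pics/c1.png

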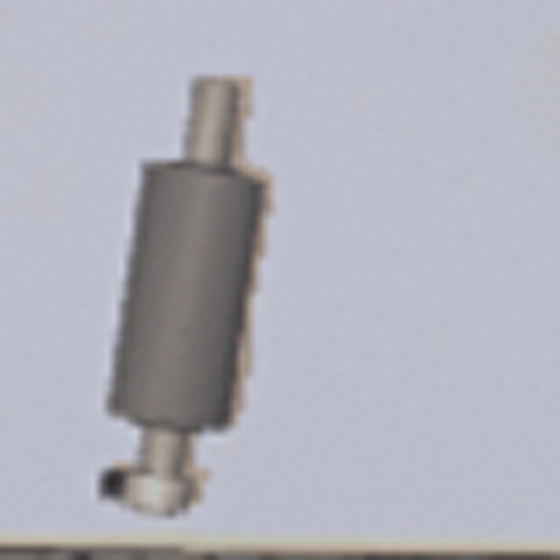

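View pics/c2.png

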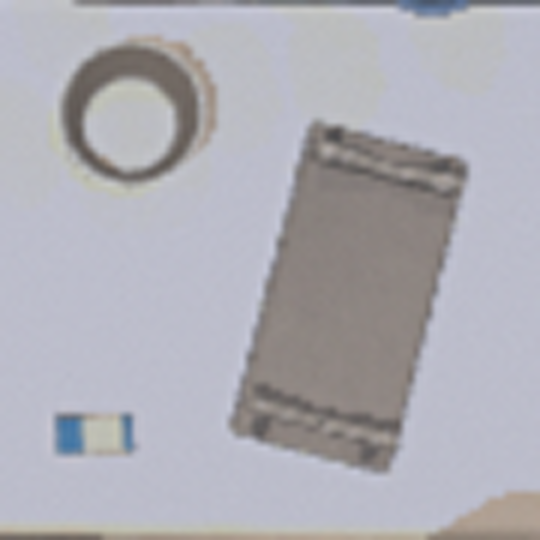

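View pics/c3.png

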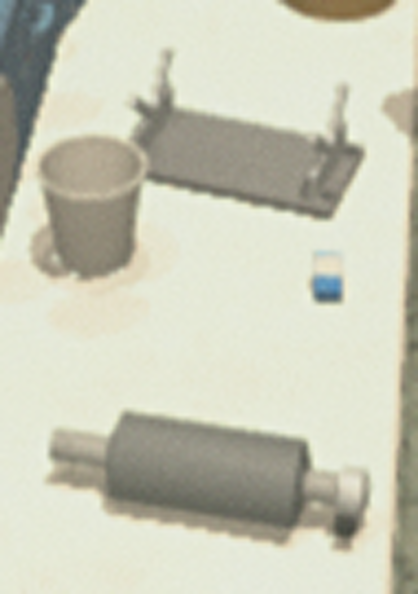

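View pics/c4.png

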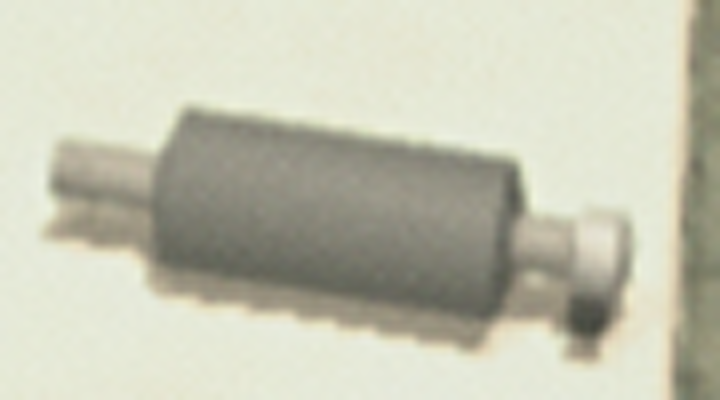

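```bash
cat > h.py <<'E'
import numpy as np
from station import *
def ray(n,uv,c=None):
    c=c or get_calibration(n);K=c["K"];P=c["pose"]
    d=np.array([(uv[0]-K[0,2])/K[0,0],-(uv[1]-K[1,2])/K[1,1],-1.]);return P[:3,3],P[:3,:3]@d
def atz(n,uv,z,c=None):
    o,d=ray(n,uv,c);return o+d*(z-o[2])/d[2]
def proj(n,p,c=None):
    c=c or get_calibration(n);K=c["K"];P=c["pose"]
    q=P[:3,:3].T@(np.asarray(p)-P[:3,3]);return np.array([K[0,2]+K[0,0]*q[0]/-q[2],K[1,2]+K[1,1]*q[1]/q[2]])
def both(a,b):
    A=[];B=[]
    for n,uv in(("top",a),("side",b)):
        o,d=ray(n,uv);d=d/np.linalg.norm(d);M=np.eye(3)-np.outer(d,d);A.append(M);B.append(M@o)
    return np.linalg.lstsq(np.vstack(A),np.hstack(B),rcond=None)[0]
E
python3 - <<'E'
from h import *
np.set_printoptions(precision=4,suppress=True)
T=lambda u,v:(205+(u+.5)/7-.5,215+(v+.5)/7-.5)
S=lambda u,v:(285+(u+.5)/8-.5,280+(v+.5)/8-.5)
T2=lambda u,v:(285+(u+.5)/6-.5,205+(v+.5)/6-.5)
# sleeve corners at silhouettes
for p in((145,165),(265,178),(110,415),(230,430)):print("sl",atz("top",T(*p),.024))
print("far end",atz("top",T(215,78),.028), "near",atz("top",T(158,513),.024))
print("screw",both(T(104,484),S(583,338)), atz("top",T(112,484),.024))
for p in((315,120),(470,158),(390,470),(232,432)):print("st",atz("top",T2(*p),.01))
print("cup",atz("top",T2(130,110),.068),"er",atz("top",T2(93,433),.013))
print("tape",atz("top",(425,273),.048))
print("carousel near",atz("top",(470,250),.2),both((470,250),(300,160)))
print("box front top",atz("top",(330,185),.4))
print("roller side check",[proj("side",p) for p in((.4,.2,.024),)])
E
```

```text
sl [0.5344 0.2115 0.024 ]
sl [0.5299 0.1641 0.024 ]
sl [0.4358 0.2229 0.024 ]
sl [0.4306 0.1757 0.024 ]
far end [0.5689 0.1842 0.028 ] near [0.3977 0.2032 0.024 ]
screw [0.4076 0.2266 0.0087] [0.4088 0.2215 0.024 ]
st [ 0.5777 -0.0978  0.01  ]
st [ 0.5611 -0.1702  0.01  ]
st [ 0.4158 -0.1343  0.01  ]
st [ 0.4323 -0.061   0.01  ]
cup [ 0.5762 -0.0111  0.068 ] er [0.4309 0.0033 0.013 ]
tape [ 0.4461 -0.3362  0.048 ]
carousel near [ 0.5036 -0.4169  0.2   ] [ 0.573  -0.4411  0.0742]
box front top [ 0.631  -0.0584  0.4   ]
roller side check [array([361.2222, 309.1067])]
```

```bash
cat >> h.py <<'E'
from scipy.spatial.transform import Rotation as Ro
np.set_printoptions(precision=4,suppress=True)
def togo(p,yawdeg):
    s=get_state();R=Ro.from_euler('xyz',s["ee_rot"]);T=Ro.from_euler('xyz',[np.pi,0,np.radians(yawdeg)])
    d=R.inv().apply(np.asarray(p)-s["eef_pos"])/.5;r=(R.inv()*T).as_rotvec()/(2*np.pi)
    print("t",round(s["t"],2),"pos",s["eef_pos"],"rpy",np.degrees(s["ee_rot"]),"w",s["width"],"F",s["force"])
    print("slide",d,"turn",r)
E
python3 - <<'E'
from h import *
togo((.483,.19,.227),173.4)
s=get_state();c=get_calibration("wrist");R=Ro.from_euler('xyz',s["ee_rot"])
print(R.inv().apply(c["pose"][:3,3]-s["eef_pos"]),R.inv().as_matrix()@c["pose"][:3,:3],c["K"])
E
```

```text
t 0.1 pos [ 0.2165 -0.6389  0.2257] rpy [ 179.9158   -0.0059 -161.2842] w 0.08732882034150771 F [ 0.2034 -0.146  -0.1927]
slide [-1.0367  1.3991 -0.0006] turn [ 0.0002 -0.0001  0.0703]
[ 0.0776 -0.001  -0.1579] [[ 0.0003  0.9578  0.2873]
 [ 1.     -0.0002 -0.0004]
 [-0.0003  0.2873 -0.9578]] [[376.4003   0.     317.9064]
 [  0.     376.4003 237.2988]
 [  0.       0.       1.    ]]
```

```bash
for i in 1; do python3 -m crank '[{"slide":[-0.31,0.42,-0.02],"turn":[0,0,0.02],"fingers":1},{"slide":[-0.31,0.42,-0.02],"turn":[0,0,0.02],"fingers":1},{"slide":[-0.31,0.42,-0.02],"turn":[0,0,0.02],"fingers":1},{"slide":[-0.31,0.42,-0.02],"turn":[0,0,0.02],"fingers":1},{"slide":[-0.31,0.42,-0.02],"turn":[0,0,0.02],"fingers":1}]'; done; python3 -c "
from h import *
togo((.483,.19,.227),173.4)"
```

```text
t: 0.52
eef_pos: [0.2799, -0.4391, 0.234]
ee_rot: [3.141, -0.0, -2.941]
force: [1.3, 0.4, 0.8]
width: 0.0877
t 0.52 pos [ 0.2799 -0.4391  0.234 ] rpy [ 179.9578   -0.0224 -168.5143] w 0.08768433757207793 F [1.3288 0.384  0.7731]
slide [-0.6487  1.152   0.0146] turn [ 0.0001 -0.0001  0.0502]
```

```bash
python3 -m crank '[{"slide":[-0.24,0.42,0],"turn":[0,0,0.02],"fingers":1},{"slide":[-0.24,0.42,0],"turn":[0,0,0.02],"fingers":1},{"slide":[-0.24,0.42,0],"turn":[0,0,0.02],"fingers":1},{"slide":[-0.24,0.42,0],"turn":[0,0,0.02],"fingers":1},{"slide":[-0.24,0.42,0],"turn":[0,0,0.02],"fingers":1}]'; python3 -c "
from h import *
togo((.483,.19,.227),173.4)"
```

```text
t: 0.93
eef_pos: [0.3433, -0.2462, 0.2345]
ee_rot: [3.142, 0.0, -3.067]
force: [1.6, 0.7, 0.3]
width: 0.0876
t 0.93 pos [ 0.3433 -0.2462  0.2345] rpy [ 179.995     0.0175 -175.7057] w 0.0876056549052473 F [1.6407 0.7335 0.2756]
slide [-0.3439  0.849   0.0152] turn [0.     0.     0.0303]
```

```bash
python3 -m crank '[{"slide":[-0.17,0.42,0],"turn":[0,0,0.015],"fingers":1},{"slide":[-0.17,0.42,0],"turn":[0,0,0.015],"fingers":1},{"slide":[-0.17,0.42,0],"turn":[0,0,0.015],"fingers":1},{"slide":[-0.17,0.42,0],"turn":[0,0,0.015],"fingers":1},{"slide":[-0.17,0.42,0],"turn":[0,0,0.015],"fingers":1}]'; python3 -c "
from h import *
togo((.483,.19,.227),173.4)"
```

```text
t: 1.35
eef_pos: [0.4055, -0.0515, 0.2348]
ee_rot: [3.141, 0.001, 3.123]
force: [1.3, -1.3, 0.5]
width: 0.0874
t 1.35 pos [ 0.4055 -0.0515  0.2348] rpy [179.9749   0.0455 178.9343] w 0.08743254481194676 F [ 1.3121 -1.3333  0.5368]
slide [-0.1461  0.4858  0.0159] turn [0.0001 0.0001 0.0154]
```

```bash
python3 -m crank '[{"slide":[-0.146,0.476,0.015],"turn":[0,0,0.015],"fingers":1},{"slide":[-0.146,0.476,0.015],"turn":[0,0,0.015],"fingers":1},{"slide":[-0.146,0.476,0.015],"turn":[0,0,0.015],"fingers":1},{"slide":[-0.146,0.476,0.015],"turn":[0,0,0.015],"fingers":1},{"slide":[-0.146,0.476,0.015],"turn":[0,0,0.015],"fingers":1}]';python3 -m crank '[{"slide":[-0.028,0.08,0],"turn":[0,0,0],"fingers":1},{"slide":[-0.028,0.08,0],"turn":[0,0,0],"fingers":1},{"slide":[-0.028,0.08,0],"turn":[0,0,0],"fingers":1}]'; python3 -c "
from h import *
togo((.483,.19,.227),173.4)
import cv2
c=get_calibration('wrist');np.save('w1.npy',c['pose'])
cv2.imwrite('pics/w1.png',grab_frame('wrist')[:,:,::-1])"
```

```text
t: 1.77
eef_pos: [0.4703, 0.1465, 0.2282]
ee_rot: [3.141, 0.0, 3.029]
force: [1.4, -1.5, 0.9]
width: 0.0878
t: 2.02
eef_pos: [0.489, 0.1843, 0.227]
ee_rot: [-3.14, -0.002, 3.031]
force: [-0.9, -0.5, -0.9]
width: 0.0874
t 2.02 pos [0.489  0.1843 0.227 ] rpy [-179.9062   -0.0945  173.6543] w 0.08737383860791749 F [-0.9469 -0.5149 -0.8929]
slide [0.0132 0.01   0.0001] turn [-0.0003 -0.0003  0.0007]
```

View pics/w1.png

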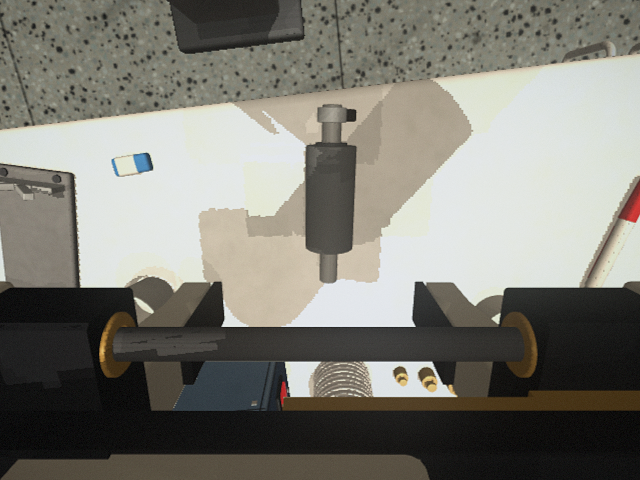

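Run:
```python
import cv2
a=cv2.imread("pics/w1.png")
cv2.imwrite("pics/w1c.png",cv2.resize(a[95:290,270:390],None,fx=3,fy=3,interpolation=cv2.INTER_CUBIC))
cv2.imwrite("pics/w1d.png",cv2.resize(a[95:155,300:375],None,fx=8,fy=8,interpolation=cv2.INTER_CUBIC))
```

```text
(no output)
```

View pics/w1c.png

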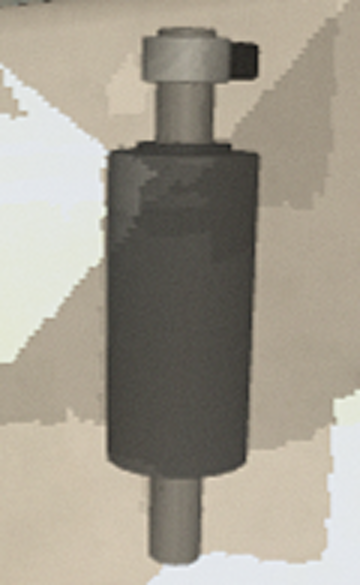

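View pics/w1d.png

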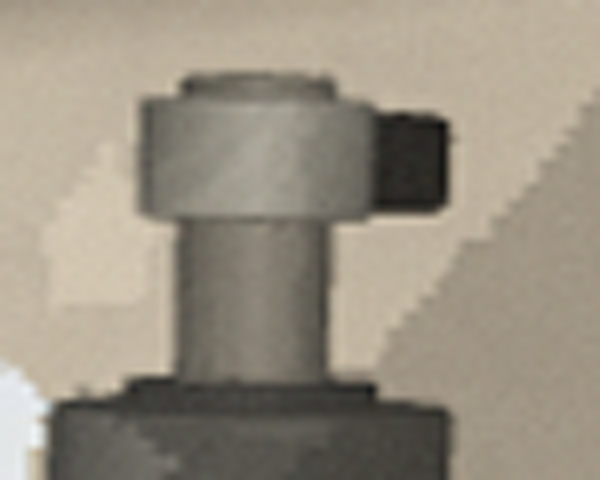

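Run:
```python
from h import *
c=get_calibration('wrist')
C=lambda u,v:(270+(u+.5)/3-.5,95+(v+.5)/3-.5)
a=atz('wrist',C(183,150),.04,c);b=atz('wrist',C(177.5,470),.024,c)
k=atz('wrist',C(187,60),.03,c);f=atz('wrist',C(175,520),.03,c)
for p in(a,b,k,f):print(p)
d=k-f;print(np.degrees(np.arctan2(d[1],d[0])), "end tip",atz('wrist',C(173,563),.02,c),atz('wrist',C(187,30),.03,c))
```

```text
[0.4298 0.2001 0.04  ]
[0.5349 0.1879 0.024 ]
[0.4044 0.2042 0.03  ]
[0.5504 0.1853 0.03  ]
172.65023332675003 end tip [0.5703 0.1828 0.02  ] [0.396 0.205 0.03 ]
```

```bash
python3 -c "
from h import *
togo((.4835,.1938,.007),173)"
```

```text
t 2.07 pos [0.4885 0.183  0.2273] rpy [-179.9184   -0.0926  173.5929] w 0.08730849819932608 F [ 0.4868 -0.9918  0.4397]
slide [0.0116 0.0209 0.4406] turn [-0.0002 -0.0003  0.0016]
```

```bash
python3 -m crank '[{"slide":[0.012,0.021,0.0],"turn":[0,0,0.002],"fingers":1},{"slide":[0.012,0.021,0.08],"turn":[0,0,0.002],"fingers":1},{"slide":[0.012,0.021,0.16],"turn":[0,0,0.002],"fingers":1},{"slide":[0.012,0.021,0.24],"turn":[0,0,0.002],"fingers":1},{"slide":[0.012,0.021,0.28],"turn":[0,0,0.002],"fingers":1}]'; python3 -c "
from h import *
togo((.4835,.1938,.007),173)"
```

```text
t: 2.48
eef_pos: [0.4815, 0.1908, 0.0847]
ee_rot: [-3.139, -0.004, 3.014]
force: [0.0, 0.3, -0.7]
width: 0.0875
t 2.48 pos [0.4815 0.1908 0.0847] rpy [-179.8514   -0.2017  172.6822] w 0.08751126924643735 F [ 0.0081  0.283  -0.732 ]
slide [-0.0037  0.0068  0.1553] turn [-0.0004 -0.0006 -0.0009]
```

```bash
python3 -m crank '[{"slide":[-0.004,0.004,0.03],"turn":[0,0,-0.001],"fingers":1},{"slide":[-0.004,0.004,0.07],"turn":[0,0,-0.001],"fingers":1},{"slide":[-0.004,0.004,0.11],"turn":[0,0,-0.001],"fingers":1},{"slide":[-0.004,0.004,0.14],"turn":[0,0,-0.001],"fingers":1},{"slide":[-0.004,0.004,0.14],"turn":[0,0,-0.001],"fingers":1}]'; python3 -c "
from h import *
togo((.4835,.1938,.007),173)
import cv2
cv2.imwrite('pics/w2.png',grab_frame('wrist')[:,:,::-1])"
```

```text
t: 2.9
eef_pos: [0.4844, 0.1928, 0.0159]
ee_rot: [-3.138, -0.003, 3.02]
force: [-0.6, -0.4, 0.2]
width: 0.0879
t 2.9 pos [0.4844 0.1928 0.0159] rpy [-179.8055   -0.1989  173.0558] w 0.0879319927480033 F [-0.603  -0.3981  0.2159]
slide [0.002  0.0018 0.0179] turn [-0.0005 -0.0006  0.0002]
```

View pics/w2.png

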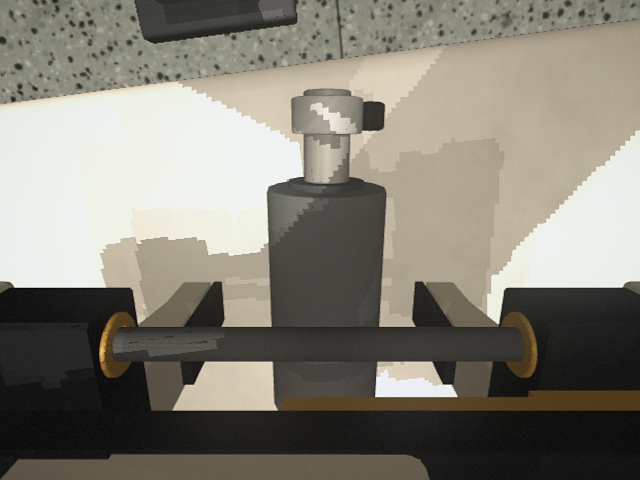

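Roller sits centred between the open fingers, screw pointing right (384,115). Now roll it in −y by pushing with the +y finger.

```bash
python3 -m crank '[{"slide":[0.001,-0.012,0.016],"turn":[0,0,0],"fingers":1},{"slide":[0.001,-0.028,0.016],"turn":[0,0,0],"fingers":1},{"slide":[0.001,-0.04,0.016],"turn":[0,0,0],"fingers":1},{"slide":[0.001,-0.05,0.016],"turn":[0,0,0],"fingers":1},{"slide":[0.001,-0.06,0.016],"turn":[0,0,0],"fingers":1}]'; python3 -m crank '[{"slide":[0,-0.01,0],"turn":[0,0,0],"fingers":1},{"slide":[0,-0.02,0],"turn":[0,0,0],"fingers":1},{"slide":[0,-0.03,0],"turn":[0,0,0],"fingers":1},{"slide":[0,-0.04,0],"turn":[0,0,0],"fingers":1},{"slide":[0,-0.04,0],"turn":[0,0,0],"fingers":1}]'; python3 -c "
from h import *
togo((.4835,.1938,.007),173)
import cv2
cv2.imwrite('pics/w3.png',grab_frame('wrist')[:,:,::-1])"
```

```text
t: 3.37
eef_pos: [0.4825, 0.1651, 0.011]
ee_rot: [3.141, 0.001, 3.022]
force: [0.8, 2.7, 0.4]
width: 0.0876
t: 3.78
eef_pos: [0.4794, 0.1448, 0.0102]
ee_rot: [-3.141, -0.001, 3.022]
force: [-0.5, 0.7, -0.8]
width: 0.0878
t 3.78 pos [0.4794 0.1448 0.0102] rpy [-179.9778   -0.0306  173.1279] w 0.08778678296637664 F [-0.4675  0.7343 -0.7766]
slide [0.0037 0.0983 0.0064] turn [-0.0001 -0.0001  0.0004]
```

View pics/w3.png

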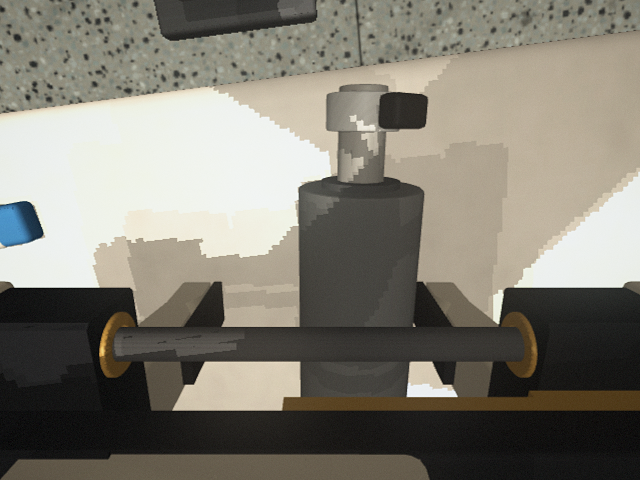

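```bash
python3 -m crank '[{"slide":[0,-0.008,0],"turn":[0,0,0],"fingers":1},{"slide":[0,-0.016,0],"turn":[0,0,0],"fingers":1},{"slide":[0,-0.024,0.002],"turn":[0,0,0],"fingers":1},{"slide":[0,-0.032,0.004],"turn":[0,0,0],"fingers":1},{"slide":[0,-0.032,0.004],"turn":[0,0,0],"fingers":1}]'; python3 -c "
from h import *
togo((.4835,.1938,.007),173)
import cv2
a=grab_frame('wrist')[:,:,::-1]
cv2.imwrite('pics/w4.png',a)
cv2.imwrite('pics/w4c.png',cv2.resize(a[60:220,270:470],None,fx=4,fy=3.75,interpolation=cv2.INTER_CUBIC))"
```

```text
t: 4.25
eef_pos: [0.4775, 0.1291, 0.008]
ee_rot: [-3.141, -0.001, 3.022]
force: [-0.6, 0.1, 0.8]
width: 0.0879
t 4.25 pos [0.4775 0.1291 0.008 ] rpy [-179.9738   -0.0371  173.1343] w 0.08787345343079976 F [-0.554   0.139   0.7752]
slide [0.0036 0.1299 0.0019] turn [-0.0001 -0.0001  0.0004]
```

View pics/w4.png

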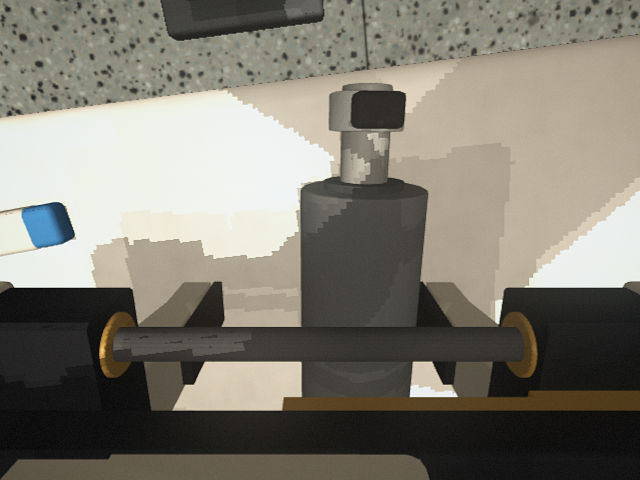

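View pics/w4c.png

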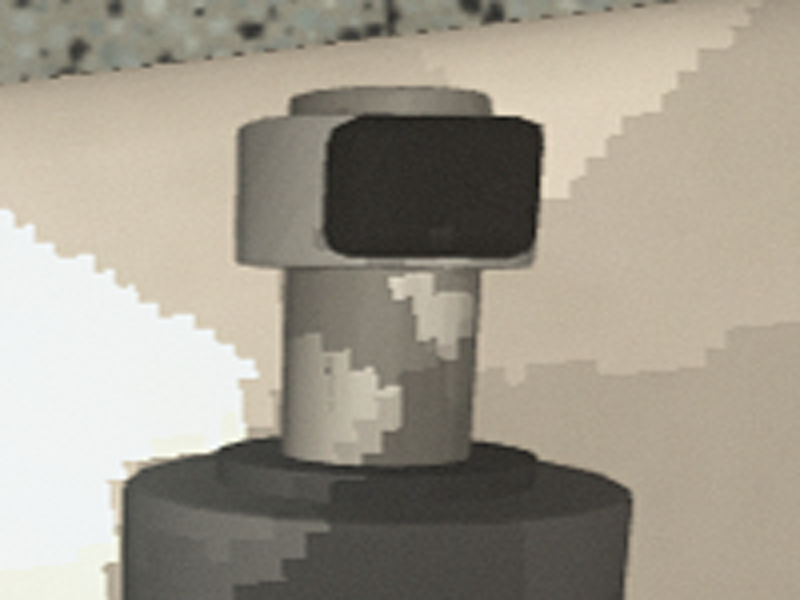

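Head now sits on top, near upright, slightly to the right. I'll centre the gripper over the roller for a parallax-free view.

```bash
python3 -m crank '[{"slide":[0,0.014,0.0],"turn":[0,0,0],"fingers":1},{"slide":[0,0.028,0.0],"turn":[0,0,0],"fingers":1},{"slide":[0,0.04,0.0],"turn":[0,0,0],"fingers":1},{"slide":[0,0.04,0.0],"turn":[0,0,0],"fingers":1},{"slide":[0,0.04,0.0],"turn":[0,0,0],"fingers":1}]'; python3 -c "
from h import *
togo((.4835,.1938,.007),173)
import cv2
print(repr(get_calibration('wrist')['pose']))
a=grab_frame('wrist')[:,:,::-1]
cv2.imwrite('pics/w5.png',a)
cv2.imwrite('pics/w5c.png',cv2.resize(a[60:220,230:430],None,fx=4,fy=3.75,interpolation=cv2.INTER_CUBIC))"
```

```text
t: 4.72
eef_pos: [0.4804, 0.1505, 0.0082]
ee_rot: [-3.142, -0.0, 3.023]
force: [0.4, -0.4, -0.3]
width: 0.0876
t 4.72 pos [0.4804 0.1505 0.0082] rpy [-179.9999   -0.0015  173.2216] w 0.08761803450936347 F [ 0.3916 -0.3695 -0.2578]
slide [0.0041 0.0868 0.0024] turn [-0.     -0.      0.0006]
array([[ 0.1177, -0.9512, -0.2853,  0.4036],
       [ 0.993 ,  0.1127,  0.0338,  0.1589],
       [-0.    , -0.2873,  0.9578,  0.1661],
       [ 0.    ,  0.    ,  0.    ,  1.    ]])
```

View pics/w5c.png

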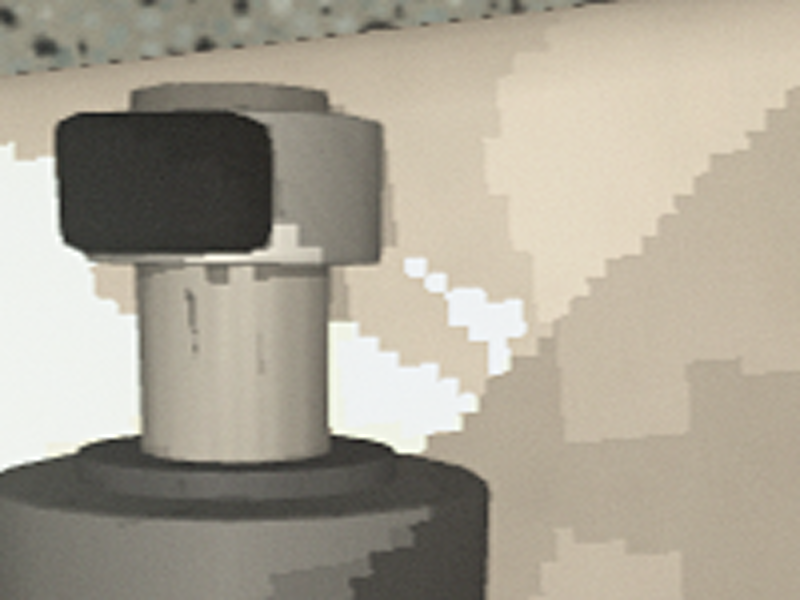

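```bash
cat >> h.py <<'E'
import cv2
from scipy.optimize import least_squares
def screw(collar_px,head_px,c,yaw=173.,r=.0225):
    # collar_px: silhouette mid of collar; head_px: centre of outer face
    A=atz('wrist',collar_px,.024,c); a=np.radians(yaw-90); n=np.array([np.cos(a),np.sin(a),0])
    ax=np.array([np.cos(np.radians(yaw)),np.sin(np.radians(yaw)),0])
    f=lambda q:proj('wrist',A+q[1]*ax+r*(np.sin(q[0])*n+np.cos(q[0])*np.array([0,0,1])),c)-head_px
    s=least_squares(f,[0,0]); return A,np.degrees(s.x[0]),s.x[1]
def snap(nm,c0,r0,w=200,h=160):
    c=get_calibration('wrist');a=grab_frame('wrist')[:,:,::-1]
    cv2.imwrite(f'pics/{nm}.png',a)
    cv2.imwrite(f'pics/{nm}c.png',cv2.resize(a[r0:r0+h,c0:c0+w],None,fx=4,fy=3.75,interpolation=cv2.INTER_CUBIC));np.save(f'{nm}.npy',c['pose'])
E
python3 - <<'E'
from h import *
c=get_calibration('wrist')
print(screw((289.7,108),(271.2,108.5),c))
snap('w6',230,60)
togo((.48,.15,.007),173)
E
```

```text
(array([0.3967, 0.1492, 0.024 ]), np.float64(-10.258830822268823), np.float64(-0.0010375684106179624))
t 4.82 pos [0.4802 0.1499 0.0082] rpy [-179.9928   -0.0124  173.187 ] w 0.0878201654168941 F [ 0.1526  0.2116 -0.6543]
slide [0.0004 0.0001 0.0024] turn [-0.     -0.      0.0005]
```

View pics/w6c.png

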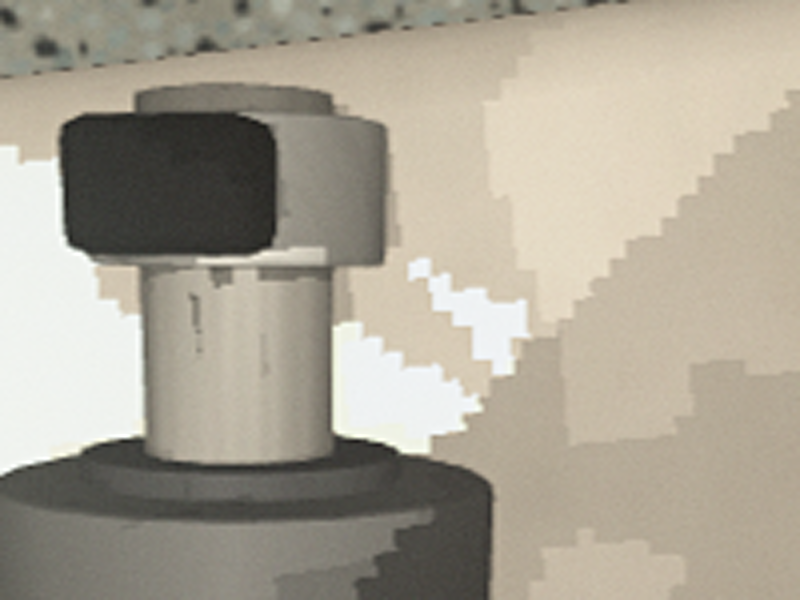

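Tilt −10° (over-rotated). I'll place the gripper centre 4.3 mm on the +y side of the axis and let the closing finger roll it back, stopping short of gripping to check.

```bash
python3 -m crank '[{"slide":[0,-0.013,0.003],"turn":[0,0,0],"fingers":1},{"slide":[0,-0.013,0.003],"turn":[0,0,0],"fingers":0.7},{"slide":[0,-0.013,0.003],"turn":[0,0,0],"fingers":0.45},{"slide":[0,-0.013,0.003],"turn":[0,0,0],"fingers":0.3},{"slide":[0,-0.013,0.003],"turn":[0,0,0],"fingers":0.22}]' 5;python3 -m crank '[{"slide":[0,0,0],"turn":[0,0,0],"fingers":0.17},{"slide":[0,0,0],"turn":[0,0,0],"fingers":0.15},{"slide":[0,0,0],"turn":[0,0,0],"fingers":0.15},{"slide":[0,0,0],"turn":[0,0,0],"fingers":0.15}]' 5
python3 - <<'E'
from h import *
togo((.48,.15,.007),173)
snap('w7',230,60)
E
```

```text
t: 5.23
eef_pos: [0.4797, 0.1432, 0.0069]
ee_rot: [3.141, 0.0, 3.022]
force: [0.8, -0.6, -0.9]
width: 0.0665
t: 5.57
eef_pos: [0.4796, 0.1434, 0.0068]
ee_rot: [3.141, 0.0, 3.022]
force: [0.5, 0.3, -1.1]
width: 0.0507
t 5.57 pos [0.4796 0.1434 0.0068] rpy [179.9915   0.0058 173.1655] w 0.05065274274745733 F [ 0.4828  0.2709 -1.1144]
slide [ 0.0009  0.0132 -0.0004] turn [0.     0.     0.0005]
```

View pics/w7c.png

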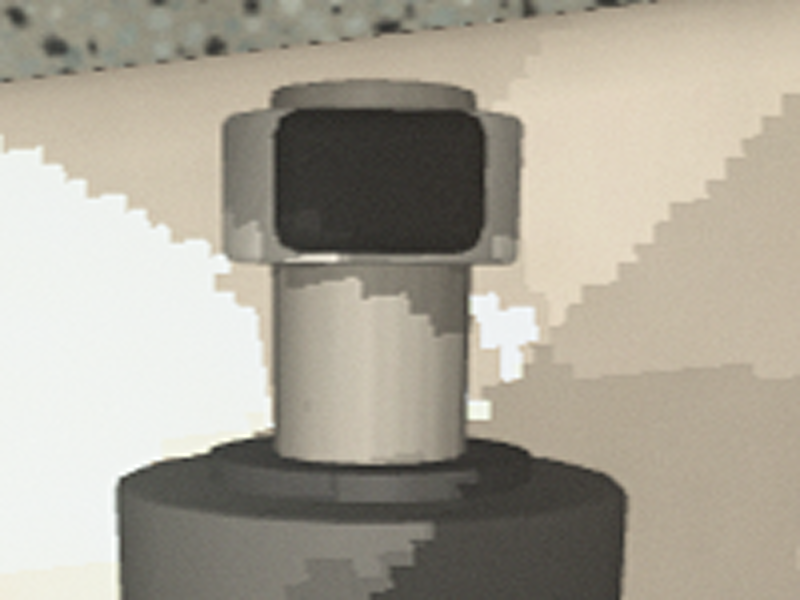

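View pics/w7.png

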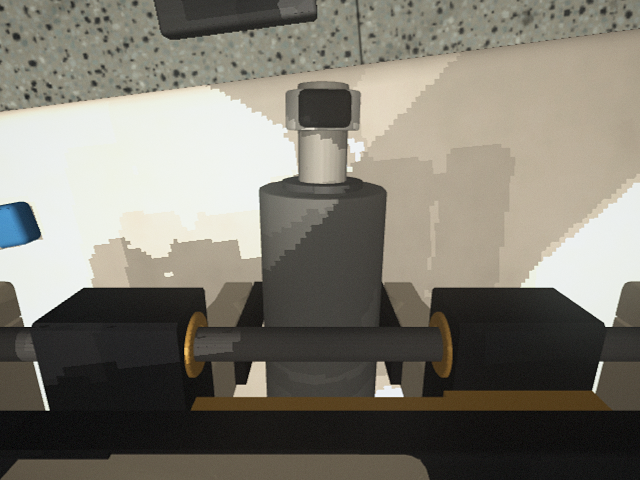

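```bash
python3 -m crank '[{"slide":[0,-0.003,0],"turn":[0,0,0],"fingers":0.15},{"slide":[0,-0.003,0],"turn":[0,0,0],"fingers":0.15},{"slide":[0,-0.003,0],"turn":[0,0,0],"fingers":0.12},{"slide":[0,-0.003,0],"turn":[0,0,0],"fingers":0.09},{"slide":[0,-0.003,0],"turn":[0,0,0],"fingers":0.05}]' 20;python3 -m crank '[{"slide":[0,0,0],"turn":[0,0,0],"fingers":-0.2},{"slide":[0,0,0],"turn":[0,0,0],"fingers":-0.2},{"slide":[0,0,0],"turn":[0,0,0],"fingers":-0.2}]' 20
python3 - <<'E'
from h import *
togo((.48,.15,.007),173)
snap('w8',230,60)
E
```

```text
t: 6.03
eef_pos: [0.4794, 0.1418, 0.0068]
ee_rot: [-3.142, -0.0, 3.022]
force: [-0.5, -0.2, 0.8]
width: 0.0476
t: 6.28
eef_pos: [0.4794, 0.1418, 0.0068]
ee_rot: [-3.142, -0.0, 3.022]
force: [-0.4, -0.2, 0.6]
width: 0.0474
t 6.28 pos [0.4794 0.1418 0.0068] rpy [-179.9963   -0.004   173.1607] w 0.04744447851088668 F [-0.4496 -0.1998  0.568 ]
slide [ 0.0007  0.0165 -0.0005] turn [-0.     -0.      0.0004]
```

View pics/w8c.png

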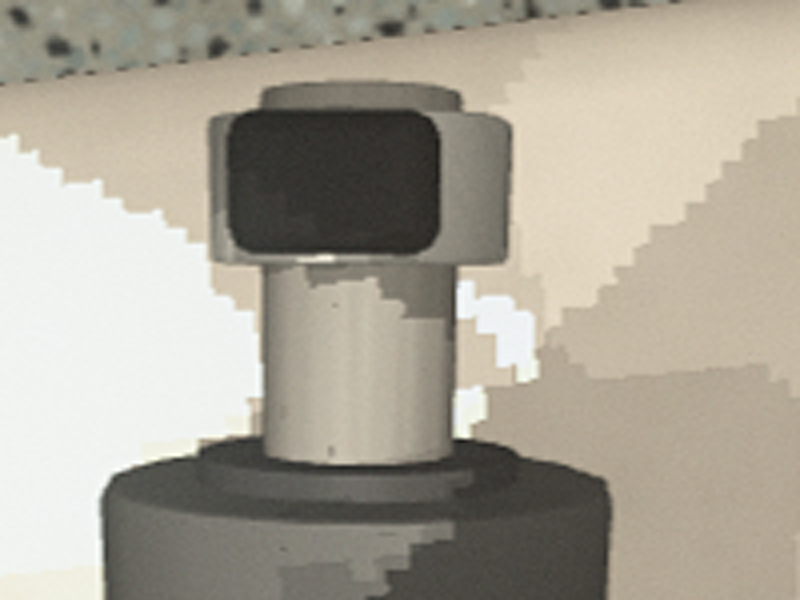

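```bash
python3 - <<'E'
from h import *
c=get_calibration('wrist')
f=lambda u,v=182:(230+(u+.5)/4-.5,60+(v+.5)/3.75-.5)
for rr in(.02,.023):print(screw(f(360),f(333.5),c,173.1,rr))
E
python3 -m crank '[{"slide":[0,0,0],"turn":[0,0,0],"fingers":0.2},{"slide":[0,0,0],"turn":[0,0,0],"fingers":0.23},{"slide":[0,0.005,0],"turn":[0,0,0],"fingers":0.23},{"slide":[0,0.005,0],"turn":[0,0,0],"fingers":0.23},{"slide":[0,0.005,0],"turn":[0,0,0],"fingers":0.23}]' 5
python3 -m crank '[{"slide":[0,0,0],"turn":[0,0,0],"fingers":0.18},{"slide":[0,0,0],"turn":[0,0,0],"fingers":0.14},{"slide":[0,0,0],"turn":[0,0,0],"fingers":0.11},{"slide":[0,0,0],"turn":[0,0,0],"fingers":0.05},{"slide":[0,0,0],"turn":[0,0,0],"fingers":-0.2}]' 20
python3 - <<'E'
from h import *
togo((.48,.15,.007),173)
snap('w9',230,60)
E
```

```text
(array([0.3972, 0.1515, 0.024 ]), np.float64(-6.013093502611442), np.float64(-0.0007823221503827348))
(array([0.3972, 0.1515, 0.024 ]), np.float64(-5.132042440036995), np.float64(-0.0009005446967279626))
t: 6.75
eef_pos: [0.4798, 0.1445, 0.0068]
ee_rot: [3.141, 0.0, 3.022]
force: [0.6, -0.9, 0.5]
width: 0.054
t: 7.17
eef_pos: [0.4797, 0.1442, 0.0067]
ee_rot: [-3.142, -0.0, 3.022]
force: [0.8, -0.7, 0.4]
width: 0.0472
t 7.17 pos [0.4797 0.1442 0.0067] rpy [-179.9959   -0.005   173.1578] w 0.04722167897445 F [ 0.8441 -0.6706  0.4214]
slide [ 0.0007  0.0115 -0.0005] turn [-0.     -0.      0.0004]
```

View pics/w9c.png

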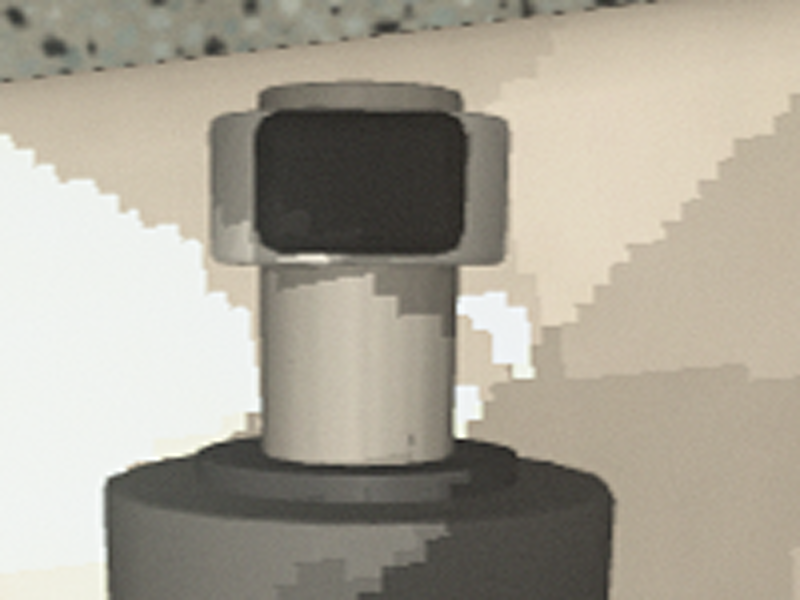

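Upright within about 0.5° and gripped. I'll work out the lengthwise offset, then refine the stand position.

Run:
```python
from h import *
c=get_calibration('wrist');s=get_state()
ax=np.array([np.cos(np.radians(173.1)),np.sin(np.radians(173.1)),0])
f=lambda u,v=182:(230+(u+.5)/4-.5,60+(v+.5)/3.75-.5)
print(screw(f(360),f(360.5),c,173.1))
for nm,p in(("head .077",atz('wrist',f(360,182),.047,c)),("collar mid side",atz('wrist',f(360,188),.026,c)),("sleeve side rim .05",atz('wrist',f(108,487),.026,c)),("sleeve top rim .05",atz('wrist',f(360,523),.048,c)),("collar top near .0705",atz('wrist',f(360,264),.0375,c))):
    print(nm,(p-s["eef_pos"])@ax)
```

```text
(array([0.3975, 0.154 , 0.024 ]), np.float64(-0.14465150685188935), np.float64(-0.0008821574110357401))
head .077 0.08185752087879475
collar mid side 0.0821521321950738
sleeve side rim .05 0.0541261308164203
sleeve top rim .05 0.0547877174591929
collar top near .0705 0.07550408308481031
```

```bash
python3 -m crank '[{"slide":[0,0,-0.01],"turn":[0,0,0],"fingers":-0.2},{"slide":[0,0,-0.04],"turn":[0,0,0],"fingers":-0.2},{"slide":[0,0,-0.09],"turn":[0,0,0],"fingers":-0.2},{"slide":[0,0,-0.14],"turn":[0,0,0],"fingers":-0.2},{"slide":[0,0,-0.19],"turn":[0,0,0],"fingers":-0.2}]' 30
python3 -m crank '[{"slide":[0,0,-0.04],"turn":[0,0,0],"fingers":-0.2},{"slide":[0,0,-0.06],"turn":[0,0,0],"fingers":-0.2},{"slide":[0,0,-0.06],"turn":[0,0,0],"fingers":-0.2}]' 30
python3 - <<'E'
from h import *
togo((.5014,-.117,.132),165.9)
snap('w10',230,60)
E
```

```text
t: 7.63
eef_pos: [0.479, 0.1439, 0.1027]
ee_rot: [-3.141, -0.001, 3.022]
force: [1.0, 0.3, -3.7]
width: 0.0473
t: 7.88
eef_pos: [0.4807, 0.145, 0.134]
ee_rot: [3.139, 0.003, 3.022]
force: [-0.2, 0.2, -3.8]
width: 0.0474
t 7.88 pos [0.4807 0.145  0.134 ] rpy [179.8386   0.1703 173.1724] w 0.04736307254554589 F [-0.195   0.2346 -3.8308]
slide [-0.1034 -0.5153  0.0028] turn [0.0005 0.0004 0.0202]
```

View pics/w10.png

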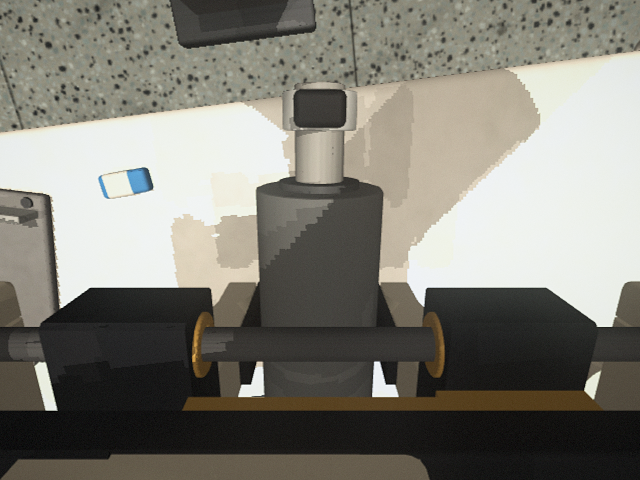

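Roller is held without slipping, screw up at (320,108). Move to above the stand.

```bash
python3 -m crank '[{"slide":[-0.012,-0.06,0],"turn":[0,0,0.005],"fingers":-0.2},{"slide":[-0.028,-0.14,0],"turn":[0,0,0.01],"fingers":-0.2},{"slide":[-0.044,-0.22,0],"turn":[0,0,0.015],"fingers":-0.2},{"slide":[-0.06,-0.3,0],"turn":[0,0,0.02],"fingers":-0.2},{"slide":[-0.076,-0.38,0],"turn":[0,0,0.02],"fingers":-0.2}]' 30
python3 -m crank '[{"slide":[-0.01,-0.07,0],"turn":[0,0,0],"fingers":-0.2},{"slide":[-0.015,-0.12,0],"turn":[0,0,0],"fingers":-0.2},{"slide":[-0.015,-0.13,0],"turn":[0,0,0],"fingers":-0.2},{"slide":[-0.015,-0.13,0],"turn":[0,0,0],"fingers":-0.2}]' 30
python3 - <<'E'
from h import *
togo((.5014,-.117,.132),165.9)
E
```

```text
t: 8.35
eef_pos: [0.4934, -0.0506, 0.1299]
ee_rot: [-3.141, -0.003, 2.895]
force: [0.8, 0.9, -2.6]
width: 0.0475
t: 8.68
eef_pos: [0.4845, -0.1154, 0.1297]
ee_rot: [-3.141, -0.004, 2.893]
force: [-0.2, 0.3, -4.0]
width: 0.0476
t 8.68 pos [ 0.4845 -0.1154  0.1297] rpy [-179.9413   -0.2073  165.7665] w 0.047550728040755726 F [-0.158   0.3331 -4.0087]
slide [-0.0334  0.0052 -0.0047] turn [-0.0002 -0.0006 -0.0004]
```

```bash
python3 -m crank '[{"slide":[-0.033,0.005,0],"turn":[0,0,0],"fingers":-0.2},{"slide":[-0.033,0.005,0],"turn":[0,0,0],"fingers":-0.2},{"slide":[-0.033,0.005,0],"turn":[0,0,0],"fingers":-0.2},{"slide":[-0.033,0.005,0],"turn":[0,0,0],"fingers":-0.2}]' 30
python3 - <<'E'
from h import *
togo((.5014,-.117,.132),165.9)
snap('w11',220,60)
cv2.imwrite('pics/t11.png',cv2.resize(grab_frame('top')[:,:,::-1][190:310,280:440],None,fx=5,fy=5,interpolation=cv2.INTER_CUBIC))
cv2.imwrite('pics/s11.png',cv2.resize(grab_frame('side')[:,:,::-1][150:300,260:400],None,fx=4,fy=4,interpolation=cv2.INTER_CUBIC))
E
```

```text
t: 9.02
eef_pos: [0.5023, -0.1146, 0.1307]
ee_rot: [-3.141, -0.002, 2.897]
force: [-0.2, 1.0, -3.9]
width: 0.0475
t 9.02 pos [ 0.5023 -0.1146  0.1307] rpy [-179.978    -0.1149  165.9946] w 0.04753928398173602 F [-0.1999  0.9851 -3.8623]
slide [ 0.0005 -0.0052 -0.0026] turn [-0.0001 -0.0003  0.0003]
```

View pics/w11.png

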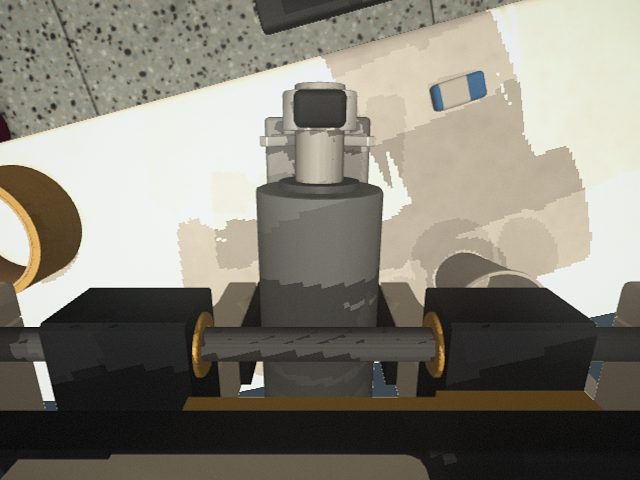

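View pics/t11.png

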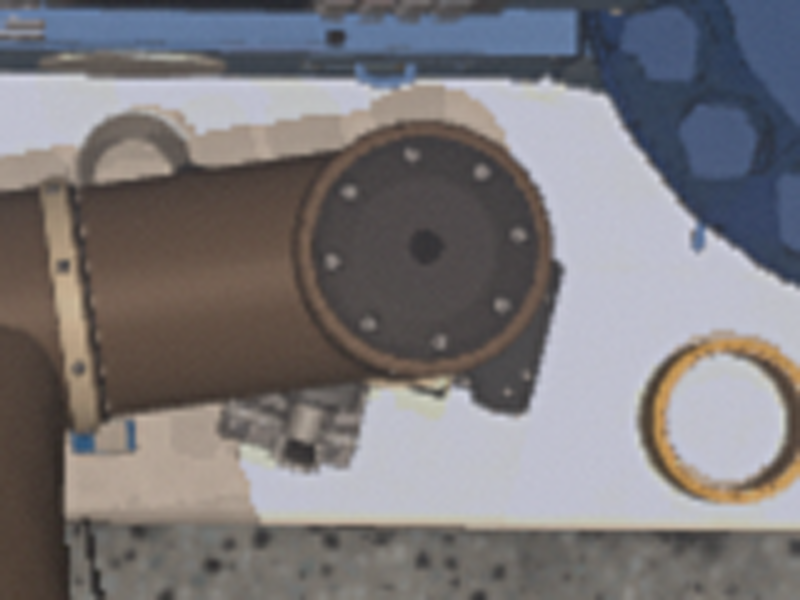

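View pics/s11.png

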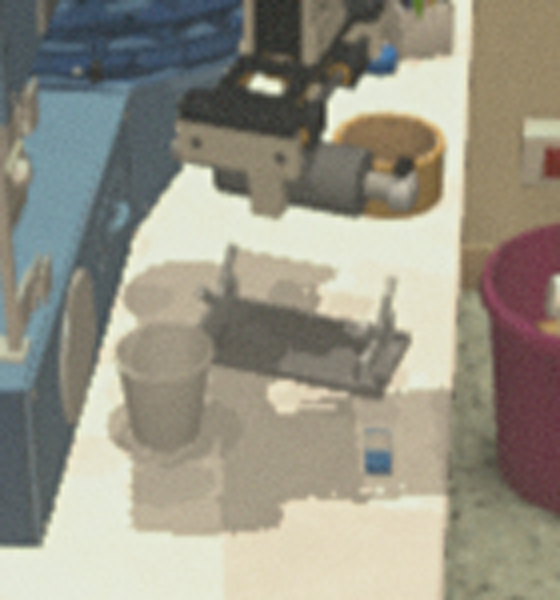

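View pics/w11c.png

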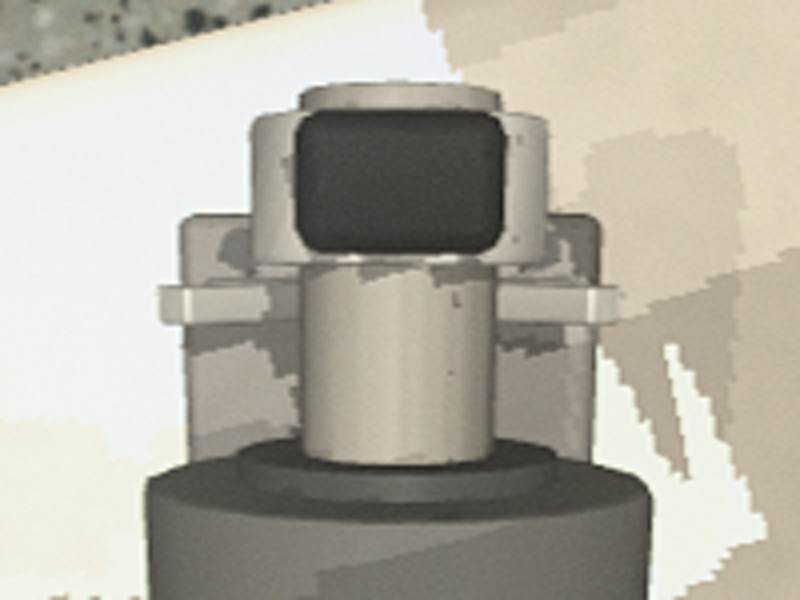

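Run:
```python
from h import *
s=get_state();c=get_calibration('wrist');c['pose']=np.load('w11.npy');R=Ro.from_euler('xyz',s["ee_rot"]).as_matrix()
f=lambda u,v:(220+(u+.5)/4-.5,60+(v+.5)/3.75-.5)
t=lambda u,v,z:R.T@(atz('wrist',f(u,v),z,c)-s["eef_pos"])
zr=s["eef_pos"][2]+.0173
print("saddle L,R top far/near",t(160,304,.061),t(619,304,.061),"outer face",t(389,285,.061),"inner",t(389,324,.061))
print("base end",t(390,214,.01), t(180,230,.01),t(600,230,.01),t(187,450,.01),t(595,450,.01))
print("shaft",t(398.5,380,zr),"collar",t(400,188,zr),"head",t(401,182,zr+.023))
print(s["eef_pos"],np.degrees(s["ee_rot"]))
```

```text
saddle L,R top far/near [ 0.0683 -0.0347  0.0705] [0.0683 0.0327 0.0705] outer face [ 0.0712 -0.0011  0.0705] inner [ 0.0653 -0.0011  0.0705]
base end [ 0.0827 -0.001   0.1215] [ 0.0799 -0.0382  0.1215] [0.0799 0.0361 0.1215] [ 0.0384 -0.0386  0.1215] [0.0385 0.0368 0.1215]
shaft [ 0.0645  0.0001 -0.0173] collar [ 0.0823  0.0002 -0.0172] head [ 0.0819  0.0002 -0.0402]
[ 0.5025 -0.1148  0.1314] [-179.9952   -0.0429  166.0007]
```

```bash
python3 -m crank '[{"slide":[0.006,-0.002,0],"turn":[0,0,0],"fingers":-0.2},{"slide":[0.006,-0.002,0.04],"turn":[0,0,0],"fingers":-0.2},{"slide":[0.006,-0.002,0.09],"turn":[0,0,0],"fingers":-0.2},{"slide":[0.006,-0.002,0.12],"turn":[0,0,0],"fingers":-0.2},{"slide":[0.006,-0.002,0.14],"turn":[0,0,0],"fingers":-0.2}]' 30
python3 -m crank '[{"slide":[0,0,0],"turn":[0,0,0],"fingers":-0.2},{"slide":[0,0,0],"turn":[0,0,0],"fingers":-0.2}]' 30;  python3 - <<'E'
from h import *
togo((.5014,-.117,.0267),166)
snap('w12',220,60)
cv2.imwrite('pics/s12.png',cv2.resize(grab_frame('side')[:,:,::-1][180:270,290:390],None,fx=6,fy=6,interpolation=cv2.INTER_CUBIC))
E
```

```text
t: 9.58
eef_pos: [0.4984, -0.1155, 0.0603]
ee_rot: [-3.141, -0.002, 2.896]
force: [0.2, -1.7, -2.7]
width: 0.0472
t: 9.75
eef_pos: [0.4997, -0.1156, 0.0619]
ee_rot: [-3.141, -0.001, 2.897]
force: [0.4, -0.4, -2.2]
width: 0.0472
t 9.75 pos [ 0.4997 -0.1156  0.0619] rpy [-179.9743   -0.0304  165.9815] w 0.04724447257346012 F [ 0.3788 -0.4317 -2.2451]
slide [-0.004  -0.0019  0.0704] turn [-0.0001 -0.0001 -0.0001]
```

View pics/w12c.png

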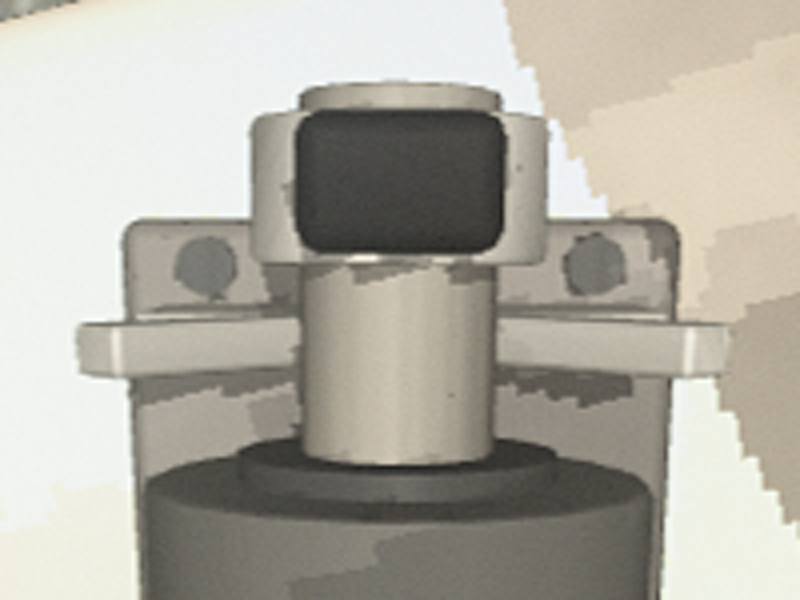

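View pics/s12.png

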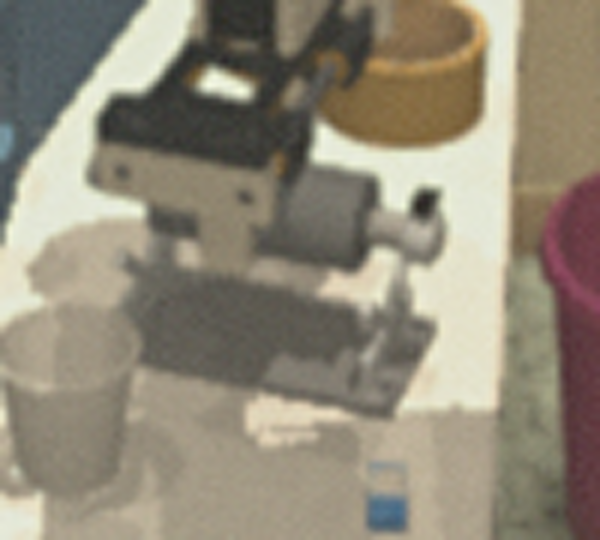

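```bash
python3 - <<'E'
from h import *
s=get_state();c=get_calibration('wrist');R=Ro.from_euler('xyz',s["ee_rot"]).as_matrix()
f=lambda u,v:(220+(u+.5)/4-.5,60+(v+.5)/3.75-.5)
t=lambda u,v,z:R.T@(atz('wrist',f(u,v),z,c)-s["eef_pos"])
print(t(404,322,.061),t(404,376,.061),t(399,380,.0792))
E
python3 -m crank '[{"slide":[0,0.001,0.03],"turn":[0,0,0],"fingers":-0.2},{"slide":[0,0.001,0.05],"turn":[0,0,0],"fingers":-0.2},{"slide":[0,0.001,0.06],"turn":[0,0,0],"fingers":-0.2},{"slide":[0,0.001,0.064],"turn":[0,0,0],"fingers":-0.2},{"slide":[0,0.001,0.064],"turn":[0,0,0],"fingers":-0.2}]' 30
```

```text
[0.0688 0.0005 0.0018] [0.063  0.0005 0.0018] [ 0.0642 -0.0001 -0.0164]
t: 10.27
eef_pos: [0.4998, -0.1151, 0.0296]
ee_rot: [-3.141, -0.001, 2.897]
force: [-0.5, 0.6, -3.4]
width: 0.047
```

```bash
python3 -m crank '[{"slide":[0.002,0,0.002],"turn":[0,0,0],"fingers":-0.2},{"slide":[0.002,0,0.004],"turn":[0,0,0],"fingers":-0.2},{"slide":[0.002,0,0.004],"turn":[0,0,0],"fingers":-0.2}]' 30; python3 -m crank '[{"slide":[0,0,0.001],"turn":[0,0,0],"fingers":-0.2},{"slide":[0,0,0.002],"turn":[0,0,0],"fingers":-0.2},{"slide":[0,0,0.002],"turn":[0,0,0],"fingers":-0.2}]' 30; python3 -c "
from h import *
togo((.5014,-.117,.0267),166)"
```

```text
t: 10.52
eef_pos: [0.499, -0.1148, 0.028]
ee_rot: [3.141, 0.0, 2.897]
force: [0.2, -0.3, -3.1]
width: 0.0473
t: 10.77
eef_pos: [0.4992, -0.1148, 0.0271]
ee_rot: [3.142, 0.0, 2.897]
force: [-0.9, 1.0, -0.1]
width: 0.0471
t 10.77 pos [ 0.4992 -0.1148  0.0271] rpy [179.9948   0.0284 165.9795] w 0.04714336779496103 F [-0.922   0.9605 -0.0526]
slide [-0.0053 -0.0032  0.0008] turn [ 0.      0.0001 -0.0001]
```

```bash
python3 -m crank '[{"slide":[0,0,0.001],"turn":[0,0,0],"fingers":-0.2},{"slide":[0,0,0.001],"turn":[0,0,0],"fingers":-0.2},{"slide":[0,0,0.001],"turn":[0,0,0],"fingers":-0.2}]' 30
python3 - <<'E'
from h import *
togo((.5014,-.117,.0267),166)
snap('w13',220,60)
E
```

```text
t: 11.02
eef_pos: [0.4993, -0.1148, 0.0269]
ee_rot: [3.141, 0.001, 2.897]
force: [-2.7, 0.8, 6.0]
width: 0.0471
t 11.02 pos [ 0.4993 -0.1148  0.0269] rpy [179.9931   0.0428 165.9919] w 0.047100098477386346 F [-2.6725  0.7784  6.0255]
slide [-0.0051 -0.0033  0.0004] turn [ 0.      0.0001 -0.    ]
```

View pics/w13c.png

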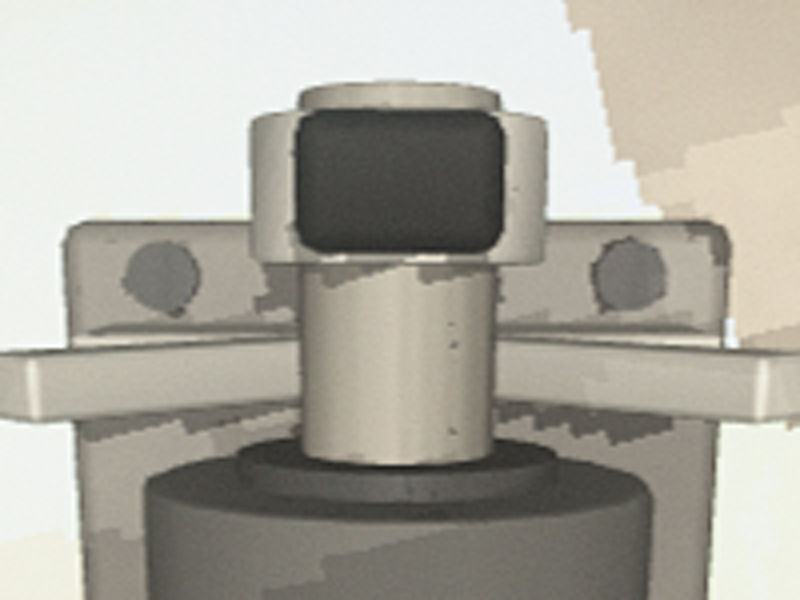

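Seated on the near saddle with the head centred (298–505 on collar 250–548), and the reaction force shows contact. Release gently.

```bash
python3 -m crank '[{"slide":[0,0,-0.001],"turn":[0,0,0],"fingers":0.1},{"slide":[0,0,-0.001],"turn":[0,0,0],"fingers":0.2},{"slide":[0,0,-0.001],"turn":[0,0,0],"fingers":0.4},{"slide":[0,0,-0.001],"turn":[0,0,0],"fingers":0.7},{"slide":[0,0,-0.001],"turn":[0,0,0],"fingers":1}]' 5; python3 -m crank '[{"slide":[0,0,0],"turn":[0,0,0],"fingers":1},{"slide":[0,0,0],"turn":[0,0,0],"fingers":1},{"slide":[0,0,0],"turn":[0,0,0],"fingers":1},{"slide":[0,0,0],"turn":[0,0,0],"fingers":1}]' 5
python3 - <<'E'
from h import *
togo((.5014,-.117,.0267),166)
snap('w14',220,60)
E
```

```text
t: 11.48
eef_pos: [0.499, -0.1149, 0.0267]
ee_rot: [-3.142, 0.0, 2.897]
force: [-0.7, -0.4, -0.0]
width: 0.0672
t: 11.82
eef_pos: [0.4989, -0.1149, 0.0268]
ee_rot: [-3.142, -0.0, 2.897]
force: [0.3, -0.4, -0.1]
width: 0.0873
t 11.82 pos [ 0.4989 -0.1149  0.0268] rpy [-179.9998   -0.0011  165.963 ] w 0.0873089445885032 F [ 0.3086 -0.3546 -0.1269]
slide [-0.0058 -0.003   0.0001] turn [-0.     -0.     -0.0001]
```

View pics/w14.png

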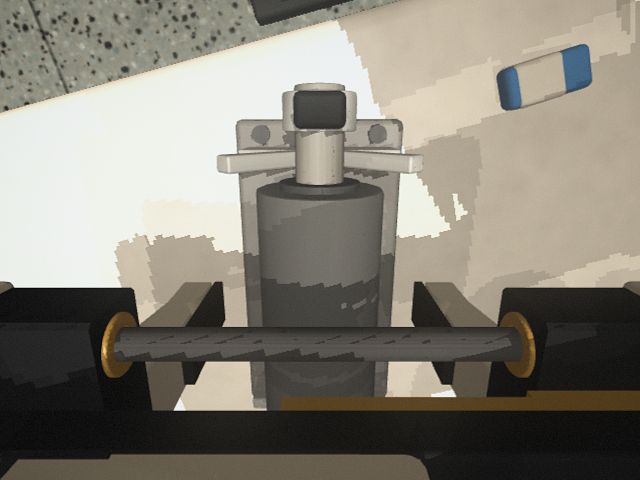

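View pics/w14c.png

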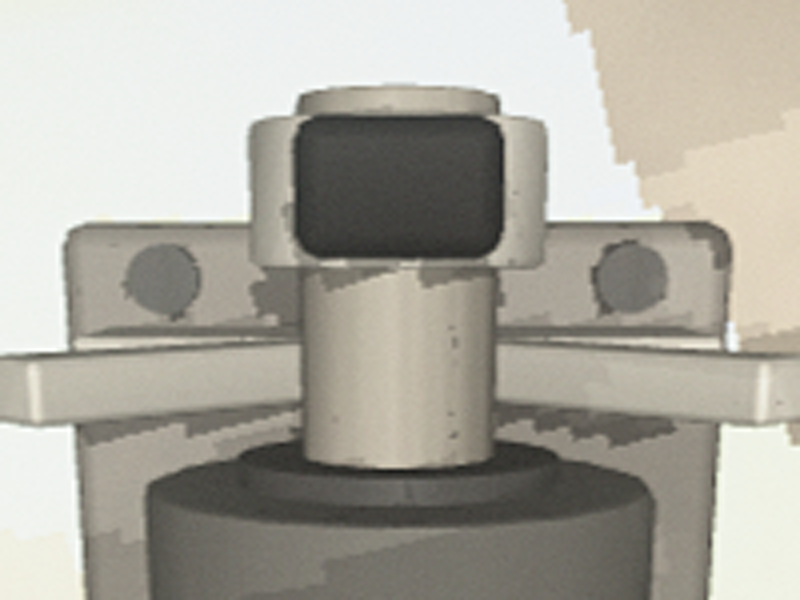

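Released; the roller sits still with the head centred (297–503, collar 249–547). Retract straight up.

```bash
python3 -m crank '[{"slide":[0,0,-0.02],"turn":[0,0,0],"fingers":1},{"slide":[0,0,-0.06],"turn":[0,0,0],"fingers":1},{"slide":[0,0,-0.12],"turn":[0,0,0],"fingers":1},{"slide":[0,0,-0.18],"turn":[0,0,0],"fingers":1},{"slide":[0,0,-0.24],"turn":[0,0,0],"fingers":1}]'; python3 -m crank '[{"slide":[-0.02,0,-0.08],"turn":[0,0,0],"fingers":1},{"slide":[-0.04,0,-0.12],"turn":[0,0,0],"fingers":1},{"slide":[-0.04,0,-0.12],"turn":[0,0,0],"fingers":1},{"slide":[-0.04,0,-0.12],"turn":[0,0,0],"fingers":1}]'
python3 - <<'E'
from h import *
togo((.5014,-.117,.0267),166)
snap('w15',270,95,120,120)
cv2.imwrite('pics/s15.png',cv2.resize(grab_frame('side')[:,:,::-1][150:300,260:400],None,fx=4,fy=4,interpolation=cv2.INTER_CUBIC))
E
```

```text
t: 12.28
eef_pos: [0.4986, -0.115, 0.1488]
ee_rot: [-3.141, -0.0, 2.897]
force: [1.1, -0.7, -0.6]
width: 0.0874
t: 12.62
eef_pos: [0.5192, -0.1197, 0.2089]
ee_rot: [3.14, 0.003, 2.896]
force: [-1.0, -0.0, -0.0]
width: 0.0876
t 12.62 pos [ 0.5192 -0.1197  0.2089] rpy [179.9215   0.1913 165.9505] w 0.08764309992402669 F [-1.0163 -0.0102 -0.0296]
slide [ 0.0371 -0.0039  0.3642] turn [ 0.0002  0.0005 -0.0001]
```

View pics/w15.png

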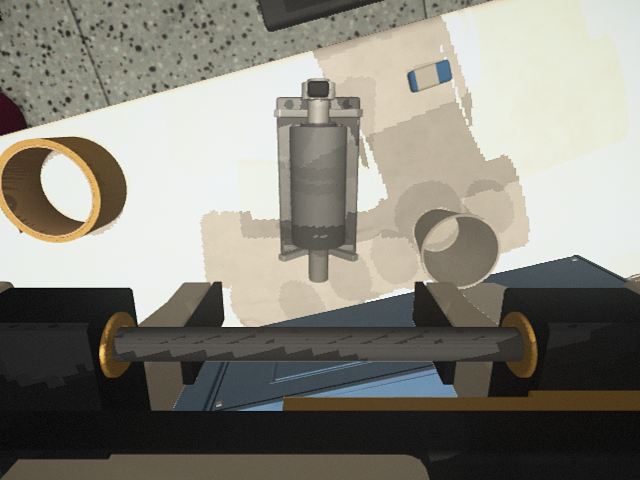

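View pics/s15.png

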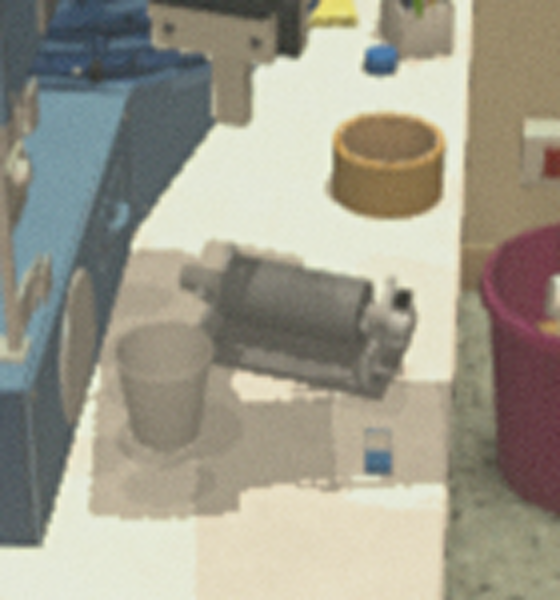

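Shaft lies in both saddles, thumbscrew head up (318,88), and the bystanders haven't moved. Handing in.

```bash
python3 -c "
from station import *
print(job_done(), get_state()['t'])"
```

```text
the job is handed in; nothing more can be done
the job is handed in; nothing more can be done
```

The roller is in the stand with its shaft in both saddles and the thumbscrew pointing straight up. The job was handed in at about 12.7 s of the 72 s allowed.

- **Rolling:** I rolled the roller about 54 mm towards the stand between the open fingers. It coasted about 10° past upright, so I rolled it back. My first grip then rolled it about 5.5° off, so I opened, shifted and regripped before lifting. The wrist camera showed it within about 0.5° of upright at that point.
- **Placing:** I lowered it until the saddles took its weight, pressing with about 6 N at most, then let go and backed off upwards.
- **Last checks:** After release, the wrist and side pictures showed the screw head centred on the collar and the shaft resting in both saddles. The cup, eraser and tape looked unmoved. I did not look at the label roll again; the arm never went near it. I judged the final screw angle by eye and did not recompute it.

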